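# Close the cake dome over the rusks

### The job

Put the rusk that is still on a saucer onto the cake stand beside the one already there, without setting it on the stand's rim or ledge. Then cover both with the glass dome: lower it gently onto the stand, keep it upright, and turn it until its three lugs drop into the stand's pockets and it sits fully home, then let go. Leave the empty saucer, the cake server and the timer where they are.

Things in the scene. Friction and masses are not known exactly. Their poses are not given: they have to be found in the camera images.
- stand: White ceramic cake stand, fixed to the table, round, 208 mm across; origin at the centre of its underside on the table, z up. Flat plate floor 22 mm above the table, radius 78 mm. Around it a ledge (radius 78 to 96 mm, top 30 mm above the table), outside that an upright lip (radius 96 to 104 mm, top at 38 mm) that keeps the dome centred to within 3 mm.
- stand_floor (a point): Centre of the stand's plate floor, 22 mm above the table.
- stand_ledge (a point): Centre of the ledge's top plane, 30 mm above the table. The ledge is cut by three equal pockets 120 degrees apart, each 26 mm wide along the rim and 8 mm deep, for the dome's lugs. They may be at ANY angle: neither this point's yaw nor the stand's tells it. With its lugs within about 3 degrees of the pockets, the dome drops 7 mm by its own weight if not held up.
- dome: Clear glass cake dome, about 0.4 kg, standing upright on three lugs. Origin at the centre of the lugs' bottom plane, z up. Glass outer radius 92 mm, wall 5 mm, rim 7 mm above the lug bottoms, top at 112 mm. Lugs 14 mm wide along the rim, radius 86 to 93 mm, at 0, 120, 240 degrees from its x axis. Origin height above the stand's underside: riding on the ledge 30 mm, home 23 mm.
- dome_knob (a point): Centre of the wooden bar knob on top of the dome, 133 mm above the dome's origin; the bar is 46 mm long along the dome's x, 16 mm thick along its y, 28 mm high (119 to 147 mm above the dome's origin).
- rusk_saucer: The rusk (hard bread, light brown) that lies on a saucer: 58 mm long along its x, 28 mm wide along its y, 22 mm high. Origin at the centre of its underside, z up.
- rusk_stand: An equal rusk (58 x 28 x 22 mm) already lying on the stand's floor off to one side, about 46 mm from the stand's centre and roughly square to the radius. Origin at the centre of its underside.
- saucer_loaded: Grey stoneware saucer, 130 mm across, rim 14 mm high, flat floor 7 mm above the table out to radius 46 mm, origin at the centre of its underside. It carries the rusk (the two saucers swap places).
- saucer_empty: An equal, empty saucer, origin at the centre of its underside. Leave it alone.
- server: Steel cake server lying on the table, 250 mm long along its y, 55 mm wide, 11 mm high; origin under its middle. Leave it alone.
- timer: White plastic kitchen timer with dial and small toggle switch, 50 x 75 mm, 47 mm high with the toggle; origin under its centre. Leave it alone.
Not all that is in view belongs to the job. What is meant by the dome is not red, and is the smaller of those in its own colour. What is shaped like the rusk_stand but red is not meant.

How it is judged:
By the outcome, as a careful person would: the job done as asked, in the order asked, and still so for the second after the job is handed in, with the robot touching nothing.
It also fails if it takes over 72 s, if anything falls off the work surface, if the arm or the gripper's body presses on something with over 40 N, if the wrist force passes 120 N, or if a joint passes its speed limit or range.

### The arm

A 6-joint arm with a two-finger parallel gripper is mounted at the origin on the work surface. World frame = base frame: x ahead of the robot, y to its left, z up, the work surface at z = 0. Lengths are in m, angles in rad, forces in N, time in s.
With the tool pointing down it reaches from about 0.3 to 0.775 m from the base axis. Payload 14.6 kg.
Tool frame: the origin (TCP) lies midway between the tips of the shut fingers; the grasp point (between the pads) lies 19 mm behind it (ctrl.pinch_z is the z of the grasp point in the tool frame, in m); z points along the fingers, y is the line along which they close (so a half turn about z gives the same grasp; the last joint's range is limited). The gripper opens to 94 mm and grips with 3 to 60 N. Pads are 16 mm wide; open, the fingers measure 119 mm over their backs; the gripper's body (75 mm by 177 mm) begins 78 mm behind the grasp point.
Start: joints at [1.22, 0.3, 1.521, -0, 1.321, -0.067], TCP at [0.154, 0.528, 0.205] pointing down, gripper open.
Joint ranges: [-3.03, 3.03], [-0.79, 2.21], [0.23, 2.52], [-1.04, 4.18], [0, 3.07], [-2.55, 2.55]. Speed limits (rad/s): [2.22, 2.22, 2.57, 3.14, 3.14, 3.14].

### API

Orientations are given as [roll, pitch, yaw] about the fixed x, y, z axes, in that order (R = Rz(yaw) Ry(pitch) Rx(roll)).
In Python, from station import ctrl, camera, ticket gives the robot as it stands. The module is installed in compiled form; this text tells all that it offers.
- The arm moves only by the shell command python3 -m inch 'ROWS' [FORCE]. ROWS is text: rows parted by semicolons, each of 7 numbers parted by spaces: the opening, from -1 (shut) to 1 (fully open), then the shift along the tool's x, y, z in units of 0.03 m (1.0 is 0.03 m), then the turn, a rotation vector about the tool's x, y, z in units of 10 degrees (1.0 is 10 degrees). In form: grip dx dy dz rx ry rz; .... A call has 1 to 10 rows; each row shifts and turns the commanded pose from where the row before left it, along the tool's axes as they then stand; what a row does not reach is not made up. A row lasts 1/8 s, in which the tool goes at most 62.5 mm and 10.7 degrees, less where a joint would pass 70% of its speed; a pose out of reach is approached as far as the arm can. A call with a number of a shift or a turn outside -1 to 1 is refused whole. A call with a gripper value outside its range is refused whole. The fingers move at their own pace and stop on an object; FORCE is the grip in N (left out, the last holds). Time passes only in rows, so rows that do not move let the fingers close. It gives the time, the measured TCP pose, the force, the opening and the grip force at its end, in the units of the state.
- ctrl.get_obs(): the state, without advancing time (a new reading comes with each control period).
- camera(name): name is "scene" or "side" or "wrist"; returns a dict with "img" (400x640x3 uint8, blue, green, red), "range_z" (400x640 float32, m along the optical axis (not along the pixel's ray), 0 where there is no reading), "intrinsics" (3x3 intrinsics, pixels), "k1" (the pictures are not rectified: a ray, as slopes to the right and down, at radius r is drawn at 1 + k1 r^2 times it, then the intrinsics apply), "view" (4x4, takes a point from world to camera coordinates). Camera axes: x right, y down, z forward; pixel columns grow to the right and rows downward; lengths in m; the calibration is good to about 2 mm. A picture is of the moment at which its call begins.
- ticket.hand_in(): hands the job in; it is judged then, once.
The state is a dict: "time_s": time; "qpos": joint angles; "joint_vel": joint speeds; "tau": joint torques, N m; "ee_pos": TCP position; "eef_rot": TCP orientation; "force": force on the tool from outside, world axes, zero at the start; "moment": the same for the moment, N m; "grip_width": finger opening in m; "grip_force": force on a finger pad.
Only numpy, scipy, OpenCV 4.12 (cv2) and the standard library are available. Lean on these libraries where they do the work, as an engineer would, in place of code of your own. Each camera call takes 0.05 s, during which the arm holds its last target. There are 200 camera calls.

## Working session

There is one attempt and no reset: what is moved stays moved. The work goes in short steps, Python scripts to look and compute and a shell command to move; the robot and the scene stay as the last step left them, time stands still between calls to the robot, and variables do not carry over. Pictures are saved under pics/ and viewed, at most 10 in all, crops included, and the job is handed in when it is done.

```bash
mkdir -p pics; cat > h.py <<'E'
import numpy as np, cv2
from station import ctrl, camera, ticket
def snap(n):
    c=camera(n); np.savez('/tmp/'+n+'.npz',**c); return c
def load(n): return dict(np.load('/tmp/'+n+'.npz'))
def ray(c,u,v):
    K=c['intrinsics'];d=np.array([(u-K[0,2])/K[0,0],(v-K[1,2])/K[1,1]])
    s=d.copy()
    for _ in range(20): s=d/(1+float(c['k1'])*(s@s))
    V=c['view'];R=V[:3,:3];o=-R.T@V[:3,3]
    return o,R.T@np.array([s[0],s[1],1.])
def onz(c,u,v,z):
    o,d=ray(c,u,v);return o+d*(z-o[2])/d[2]
def dep(c,u,v):
    o,d=ray(c,u,v);return o+d*c['range_z'][int(round(v)),int(round(u))]
def proj(c,p):
    q=c['view'][:3,:3]@np.asarray(p,float)+c['view'][:3,3];s=q[:2]/q[2];s=s*(1+float(c['k1'])*(s@s))
    K=c['intrinsics'];return np.array([K[0,0]*s[0]+K[0,2],K[1,1]*s[1]+K[1,2]])
E
python3 - <<'E'
from h import *
for n in("scene","side"):
    c=snap(n);cv2.imwrite(f'pics/{n}0.png',c['img']);V=c['view'];print(n,c['intrinsics'].round(1).tolist(),c['k1'],(-V[:3,:3].T@V[:3,3]).round(3),V[2,:3].round(2))
o=ctrl.get_obs();print(o,ctrl.pinch_z)
E
```

```text
scene [[390.4, 0.0, 317.4], [0.0, 390.4, 203.2], [0.0, 0.0, 1.0]] -0.041517031278277 [ 0.938 -0.382  1.215] [-0.36  0.36 -0.86]
side [[415.2, 0.0, 325.0], [0.0, 415.2, 195.6], [0.0, 0.0, 1.0]] -0.09098381475623052 [ 0.2   -1.021  0.809] [ 0.2   0.84 -0.51]
{'time_s': 0.1, 'qpos': array([ 1.22039802e+00,  3.00431551e-01,  1.52153168e+00, -5.97728052e-06,
        1.32070459e+00, -6.66202573e-02]), 'joint_vel': array([-0.00064073, -0.00049086, -0.00227529, -0.0005471 , -0.00099904,
       -0.00129064]), 'tau': array([ 2.88951553e-03, -5.32645404e+01, -3.53277576e+01,  7.09863100e-02,
        2.35110271e-02, -1.28463350e-05]), 'ee_pos': array([0.15392291, 0.52776926, 0.20492892]), 'eef_rot': array([-3.14051948e+00, -6.57985495e-05,  2.85781605e+00]), 'force': array([-0.11996903, -0.26935264,  0.07234275]), 'moment': array([-0.00185822,  0.0044463 ,  0.03857923]), 'grip_force': 0.0, 'grip_width': 0.09395694076163504} -0.0188
```

View pics/scene0.png

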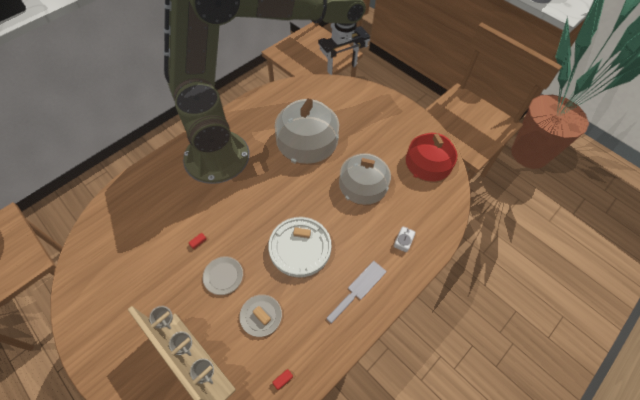

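View pics/side0.png

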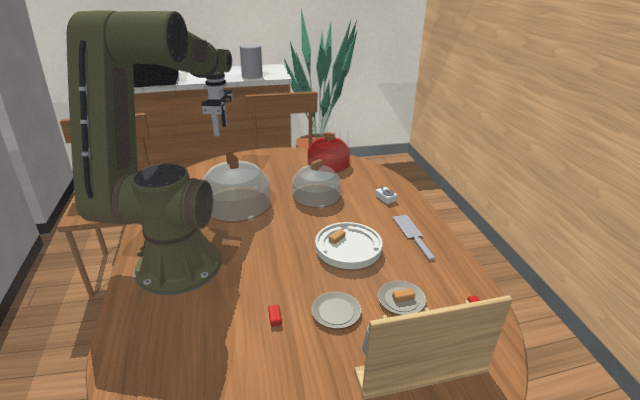

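Scene picture: the rusk candidates are brown on the saucer (261,316), brown on the stand (302,231), red (197,241) and red (283,379). The dome candidates are large clear (307,130), small clear (365,178) and red (432,157). I choose the rusk at (261,316) and the small clear dome at (365,178). The stand is at (300,247), and a glass rack stands near the saucer at (180,345). I'll check the choice in one close crop.

```bash
python3 - <<'E'
from h import *
c=load('scene');im=c['img']
a=cv2.resize(im[145:345,235:400],None,fx=3,fy=3,interpolation=cv2.INTER_CUBIC)[:600]
cv2.imwrite('pics/crop1.png',a)
hsv=cv2.cvtColor(im,cv2.COLOR_BGR2HSV)
print('rusk',hsv[316,261],'table',hsv[290,300],'stand',hsv[255,300], 'knob',hsv[162,367])
for n,(u,v) in dict(rusk=(261,316),rstand=(302,231),floor=(300,250),knob=(367,162)).items(): print(n,dep(c,u,v).round(3))
E
```

```text
rusk [ 16 111 188] table [ 14 112 168] stand [ 30  10 210] knob [ 13 122 132]
rusk [ 0.609 -0.279  0.033]
rstand [0.491 0.001 0.048]
floor [ 0.527 -0.042  0.019]
knob [0.492 0.306 0.149]
```

View pics/crop1.png

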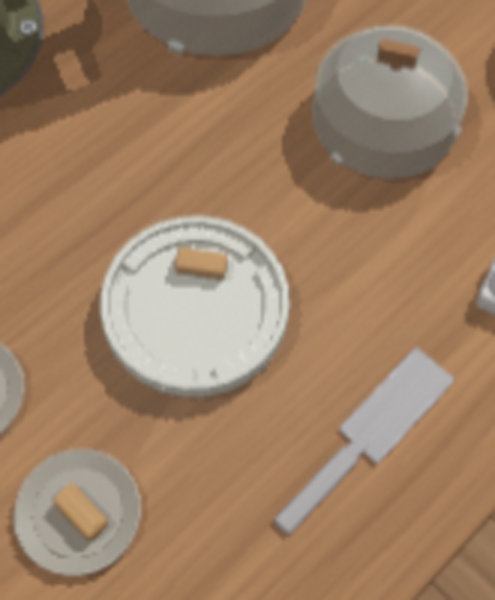

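The crop confirms both choices: the light-brown rusk lies on the lower saucer, and the small clear dome has a wooden bar knob. Pocket gaps show in the ledge near crop (258,258), (125,268) and (205,375).

```bash
cat >> h.py <<'E'
def pts(c,mask,z=None):
    v,u=np.nonzero(mask)
    return np.array([dep(c,a,b) if z is None else onz(c,a,b,z) for a,b in zip(u,v)]),u,v
def colormask(c,box,lo,hi):
    h=cv2.cvtColor(c['img'],cv2.COLOR_BGR2HSV);m=cv2.inRange(h,np.array(lo),np.array(hi));k=np.zeros_like(m);x0,y0,x1,y1=box;k[y0:y1,x0:x1]=m[y0:y1,x0:x1]
    n,l,s,_=cv2.connectedComponentsWithStats(k);i=1+np.argmax(s[1:,4]);return (l==i).astype(np.uint8)
def rect(P):
    (x,y),(w,h),a=cv2.minAreaRect((P[:,:2]*1000).astype(np.float32))
    if w<h:w,h,a=h,w,a+90
    return np.round([x,y,w,h,(a+90)%180-90],1)
def circ(P):
    A=np.c_[2*P[:,:2],np.ones(len(P))];s=np.linalg.lstsq(A,(P[:,:2]**2).sum(1),rcond=None)[0];return s[:2],np.sqrt(s[2]+s[:2]@s[:2])
E
python3 - <<'E'
from h import *
for n,bs in dict(scene=[(240,297,282,337),(288,222,315,240)],side=[(380,283,427,314),(325,227,350,245)]).items():
    c=load(n)
    for b,z in zip(bs,(.029,.044)):
        m=colormask(c,b,(8,75,60),(24,255,255));P,u,v=pts(c,m);Z=P[:,2];k=Z>z-.006
        Q=np.array([onz(c,a,d,z) for a,d in zip(u[k],v[k])])
        print(n,k.sum(),Z.min().round(3),np.median(Z).round(3),rect(Q),rect(P))
# knob
c=load('scene');m=colormask(c,(355,154,380,170),(5,80,40),(24,255,255));P,u,v=pts(c,m);print('knob',rect(P),np.percentile(P[:,2],[5,50,95]).round(3),len(P))
k=P[:,2]>P[:,2].max()-.01;print(rect(P[k]),k.sum())
c=load('side');m=colormask(c,(305,157,328,172),(5,80,40),(24,255,255));P,u,v=pts(c,m);print('knob',rect(P),np.percentile(P[:,2],[5,50,95]).round(3),len(P))
# circles: stand lip top z .038 outer r .104 ; saucers rim z .014
for n,(b,bb) in dict(scene=((260,210,340,285),(235,290,290,342)),side=((308,215,390,275),(372,275,432,318))).items():
    c=load(n)
    for bx,lo,hi,r,ex in((b,.033,.042,.104,(.53,-.04)),(bb,.009,.02,.065,(.61,-.28))):
        k=np.zeros((400,640),np.uint8);k[bx[1]:bx[3],bx[0]:bx[2]]=1
        P,_,_=pts(c,k);d=np.hypot(*(P[:,:2]-ex).T);s=(P[:,2]>lo)&(P[:,2]<hi)&(d>r-.02)&(d<r+.02);print(n,s.sum(),[x.round(4) for x in circ(P[s])])
E
```

```text
scene 169 0.007 0.029 [ 605.  -275.3   57.6   27.1    2.6] [ 759.8 -315.5  378.7   37.2  -14.7]
scene 123 0.024 0.043 [491.7  -1.6  56.1  29.4  37. ] [488.1   3.   56.3  37.4  34.7]
side 174 0.007 0.028 [ 601.3 -279.2   59.5   31.2    1. ] [ 394.9 -631.2  869.7   57.9   59.6]
side 104 0.018 0.043 [486.1  -4.8  62.3  29.9  36.8] [487.9  -2.   58.6  26.5  34.6]
knob [488.7 313.9  42.6  20.4  29.8] [0.127 0.144 0.15 ] 95
[488.5 313.9  43.1  18.9  32. ] 53
knob [514.6 470.7 358.4  67.7  81.7] [0.001 0.13  0.149] 140
scene 481 [array([ 0.5197, -0.0364]), np.float64(0.0985)]
scene 469 [array([ 0.6003, -0.2768]), np.float64(0.0579)]
side 437 [array([ 0.5162, -0.0369]), np.float64(0.0997)]
side 385 [array([ 0.6006, -0.2768]), np.float64(0.0582)]
```

Measured so far: rusk (0.603, −0.277), yaw 2°; stand (0.518, −0.037); rusk on stand (0.489, −0.003), which is 45 mm from the centre as described; knob (0.489, 0.313), about 31°. I'll go up and over the stand to see its pockets with the wrist camera.

```bash
python3 -m inch '1 0 0 -1 0 0 0;1 0 0 -1 0 0 0;1 0 0 -1 0 0 0;1 0 0 -1 0 0 0;1 0 0 -1 0 0 0;1 -1 -.86 0 0 0 0;1 -1 -.86 0 0 0 0;1 -1 -.86 0 0 0 0;1 -1 -.86 0 0 0 0;1 -1 -.86 0 0 0 0'
python3 -m inch '1 -1 -.86 0 0 0 0;1 -1 -.86 0 0 0 0;1 -1 -.86 0 0 0 0;1 -1 -.86 0 0 0 0;1 -1 -.86 0 0 0 0;1 -1 -.86 0 0 0 0;1 -1 -.86 0 0 0 0;1 -1 -.86 0 0 0 0;1 -1 -.86 0 0 0 0;1 -1 -.86 0 0 0 0'
python3 -m inch '1 -1 -1 0 0 0 1;1 -1 -1 0 0 0 1;1 0 0 0 0 0 1;1 0 0 0 0 0 1;1 0 0 0 0 0 1;1 0 0 0 0 0 1;1 0 0 0 0 0 0;1 0 0 0 0 0 0'
python3 - <<'E'
from h import *
c=snap('wrist');cv2.imwrite('pics/w1.png',c['img']);V=c['view'];print((-V[:3,:3].T@V[:3,3]).round(3),V[2,:3].round(2));o=ctrl.get_obs();print(o['ee_pos'],o['eef_rot'],o['qpos'],proj(c,[.518,-.037,.03]))
E
```

```text
time_s: 1.35
ee_pos: [0.2623, 0.3609, 0.3552]
eef_rot: [-3.141, -0.0, 2.858]
force: [0.0, 0.1, 0.1]
grip_width: 0.0939
grip_force: 0.0
time_s: 2.6
ee_pos: [0.4781, 0.0292, 0.3552]
eef_rot: [-3.142, -0.0, 2.858]
force: [-0.1, 1.1, 0.1]
grip_width: 0.0937
grip_force: 0.0
time_s: 3.6
ee_pos: [0.5116, -0.0469, 0.3553]
eef_rot: [-3.141, -0.0, 1.815]
force: [-0.3, -0.1, 0.0]
grip_width: 0.0939
grip_force: 0.0
[0.495 0.019 0.535] [ 0.06 -0.23 -0.97]
[ 0.51164798 -0.04689828  0.35534864] [-3.14138624e+00 -1.06082358e-04  1.81386699e+00] [-1.62709572e-01  1.50076145e-01  1.36218013e+00  1.60166645e-05
  1.62956791e+00 -4.05779307e-01] [321.38161749 164.54318008]
```

View pics/w1.png

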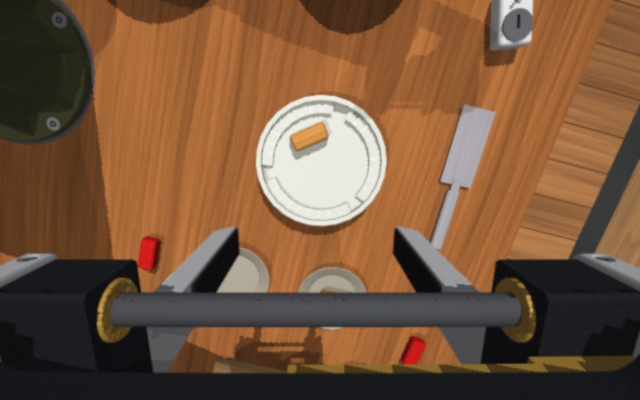

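The wrist view shows the stand centred at about (321,160), with ledge gaps near (345,117), (265,172) and (360,200). I'll measure the ledge height profile against angle.

```bash
cat > ring.py <<'E'
from h import *
c=load('wrist');k=np.zeros((400,640),np.uint8);k[90:232,250:392]=1
P,u,v=pts(c,k)
w=(P[:,2]>.034)&(P[:,2]<.046);print('lip h',np.median(P[w,2]))
ctr=np.array([.518,-.037])
for _ in range(5):
    d=np.hypot(*(P[:,:2]-ctr).T);s=w&(d>.094)&(d<.106);ctr,r=circ(P[s])
print('ctr',ctr.round(4),r.round(4),s.sum())
m=cv2.inRange(cv2.cvtColor(c['img'],cv2.COLOR_BGR2HSV),(0,0,140),(180,60,255))&(k*255)
cs=max(cv2.findContours(m,cv2.RETR_EXTERNAL,cv2.CHAIN_APPROX_NONE)[0],key=cv2.contourArea)[:,0]
Q=np.array([onz(c,a,b,.038) for a,b in cs]);print('contour',[x.round(4) for x in circ(Q)])
g=cv2.cvtColor(c['img'],cv2.COLOR_BGR2GRAY)
al=np.deg2rad(np.arange(0,360,1.))
H=[];G=[]
for a in al:
    h=[];q=[]
    for rr in(.083,.086,.089,.092):
        x,y=proj(c,[ctr[0]+rr*np.cos(a),ctr[1]+rr*np.sin(a),.03]);h.append(dep(c,x,y)[2]);q.append(cv2.getRectSubPix(g,(1,1),(x,y))[0,0])
    H.append(np.median(h));G.append(np.mean(q))
H=np.array(H);G=np.array(G);print((H*1000).round().astype(int).tolist());
t=np.arange(0,120)
for off in range(1):
    F=(H[:120]+H[120:240]+H[240:])/3
    sc=[np.mean([F[(b+j)%120] for j in range(-8,9)]) for b in range(120)];b=int(np.argmin(sc));print('pocket phase',b,sc[b],np.mean(F))
    x=(t-b+60)%120-60;wt=np.clip(.028-F,0,None)*(abs(x)<16);print('refined',b+(wt*x).sum()/wt.sum())
E
python3 ring.py
```

```text
lip h 0.03802676956433276
ctr [ 0.5155 -0.0337] 0.0992 2040
contour [array([ 0.5161, -0.0344]), np.float64(0.1028)]
[29, 30, 30, 29, 30, 31, 30, 31, 29, 30, 30, 30, 30, 30, 30, 30, 30, 30, 29, 30, 29, 30, 29, 30, 29, 30, 30, 31, 29, 29, 29, 30, 31, 29, 29, 30, 29, 30, 30, 29, 31, 30, 30, 30, 28, 30, 31, 29, 29, 29, 29, 30, 30, 30, 29, 29, 29, 29, 30, 31, 30, 29, 29, 30, 30, 30, 30, 30, 30, 30, 30, 29, 30, 30, 29, 30, 21, 22, 21, 23, 21, 22, 22, 22, 22, 22, 22, 22, 22, 22, 21, 22, 29, 30, 30, 29, 31, 29, 30, 29, 30, 30, 29, 30, 30, 30, 31, 29, 30, 30, 31, 30, 30, 30, 30, 30, 31, 30, 31, 30, 29, 30, 30, 28, 30, 30, 30, 30, 29, 30, 29, 31, 31, 30, 29, 30, 30, 30, 30, 30, 30, 30, 29, 30, 30, 29, 29, 30, 30, 30, 31, 29, 31, 30, 30, 30, 30, 30, 30, 29, 30, 31, 30, 30, 30, 30, 30, 30, 30, 29, 30, 30, 31, 29, 31, 30, 30, 30, 30, 30, 30, 30, 30, 30, 30, 30, 30, 30, 31, 30, 28, 30, 30, 30, 31, 30, 30, 21, 22, 22, 23, 22, 22, 22, 23, 22, 22, 23, 22, 21, 22, 21, 31, 30, 31, 30, 30, 30, 29, 30, 30, 29, 29, 30, 31, 30, 30, 30, 30, 30, 29, 30, 29, 31, 31, 30, 29, 30, 31, 30, 31, 30, 30, 31, 30, 30, 30, 29, 30, 30, 29, 29, 30, 30, 30, 29, 30, 30, 30, 30, 30, 30, 30, 30, 30, 30, 30, 31, 31, 30, 30, 30, 30, 31, 30, 30, 30, 29, 30, 30, 30, 30, 29, 30, 30, 30, 30, 31, 30, 30, 29, 29, 30, 29, 29, 29, 31, 30, 30, 29, 29, 30, 29, 29, 29, 29, 30, 30, 29, 30, 30, 30, 29, 31, 30, 29, 25, 22, 22, 22, 22, 22, 22, 22, 22, 22, 21, 22, 22, 21, 22, 22, 29, 29, 29, 29, 29, 30, 30, 30, 31, 30, 29, 30, 30, 30, 29, 30, 29, 29, 30, 30, 30, 30, 30, 30, 30, 30, 30, 29]
pocket phase 83 0.02255875546397776 0.028800003228222345
refined 83.81683225073141
```

```bash
python3 -m inch '1 -1 .14 0 0 0 0;1 -1 .14 0 0 0 0;1 -1 .14 0 0 0 0;1 -1 .14 0 0 0 0;1 -1 .14 0 0 0 0;1 -1 .14 0 0 0 0;1 -1 .14 0 0 0 0;1 -1 .14 0 0 0 0;1 0 0 0 0 0 1;1 0 0 0 0 0 1'
python3 -m inch '1 0 0 .2 0 0 1;1 0 0 .2 0 0 1;1 0 0 .2 0 0 1;1 0 0 .2 0 0 1;1 0 0 .2 0 0 1;1 0 0 .2 0 0 1;1 0 0 .2 0 0 1;1 0 0 .2 0 0 1;1 0 0 0 0 0 .2;1 0 0 0 0 0 0'
python3 - <<'E'
from h import *
c=load('scene');k=np.zeros((400,640),np.uint8);k[300:400,125:240]=1
P,u,v=pts(c,k);s=(P[:,2]>.03)&(P[:,2]<.5);print('rack',P[s].min(0).round(3),P[s].max(0).round(3), 'near',[ (P[s][P[s][:,0]>x].round(3)[:3]).tolist() for x in(.5,.55,.6)])
c=snap('wrist');cv2.imwrite('pics/w2.png',c['img']);o=ctrl.get_obs();print(o['ee_pos'],o['eef_rot'],o['qpos'][5],proj(c,[.603,-.277,.029]))
E
```

```text
time_s: 4.9
ee_pos: [0.6014, -0.2724, 0.3549]
eef_rot: [-3.141, -0.0, 1.458]
force: [-0.2, 0.1, 1.4]
grip_width: 0.0939
grip_force: 0.0
time_s: 6.15
ee_pos: [0.6014, -0.2721, 0.3077]
eef_rot: [3.141, -0.0, 0.034]
force: [-0.2, 0.9, 0.2]
grip_width: 0.0942
grip_force: 0.0
rack [ 0.41  -0.533  0.03 ] [ 0.711 -0.458  0.232] near [[[0.521, -0.474, 0.156], [0.523, -0.473, 0.156], [0.523, -0.471, 0.153]], [[0.55, -0.459, 0.147], [0.559, -0.463, 0.174], [0.552, -0.461, 0.145]], [[0.622, -0.467, 0.154], [0.615, -0.478, 0.156], [0.617, -0.476, 0.154]]]
[ 0.60137101 -0.27208454  0.30774316] [ 3.14143353e+00 -2.98277146e-04  3.41108987e-02] 1.0563230040388834 [319.32237588 172.41503467]
```

View pics/w2.png

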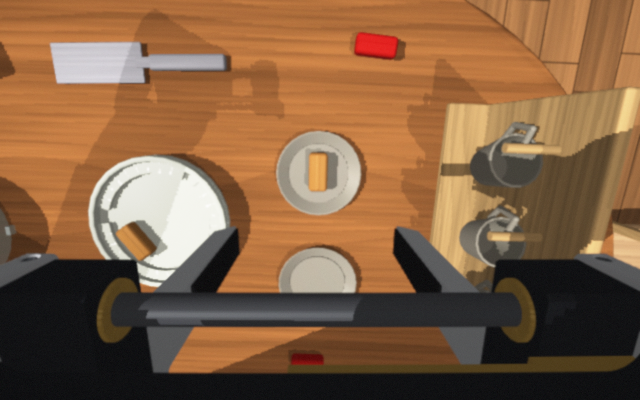

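The wrist view shows the rusk at (318,172) on its saucer, with the rack well clear on the right from x≈440. Next I refine the rusk's pose.

```bash
python3 - <<'E'
from h import *
c=load('wrist')
m=colormask(c,(300,145,336,200),(8,110,110),(24,255,255));P,u,v=pts(c,m);k=P[:,2]>.025
Q=np.array([onz(c,a,b,.029) for a,b in zip(u[k],v[k])]);print(k.sum(),np.median(P[k,2]),rect(Q))
k=np.zeros((400,640),np.uint8);k[125:222,270:368]=1;P,u,v=pts(c,k);s=(P[:,2]>.010)&(P[:,2]<.018);print([x.round(4) for x in circ(P[s])])
E
```

```text
679 0.028617790336094406 [ 603.9 -274.9   54.9   26.3    1.6]
[array([ 0.5989, -0.2753]), np.float64(0.0597)]
```

```bash
python3 -m inch '.28 .08 .13 .9 0 0 0;.28 0 0 1 0 0 0;.28 0 0 1 0 0 0;.28 0 0 1 0 0 0;.28 0 0 1 0 0 0;.28 0 0 1 0 0 0;.28 0 0 1 0 0 0;.28 0 0 1 0 0 0;.28 0 0 1 0 0 0;.28 0 0 0 0 0 0'
python3 -m inch '.28 0 0 .3 0 0 0;.28 0 0 .3 0 0 0;.28 0 0 .3 0 0 0;.28 0 0 .1 0 0 0;.28 0 0 0 0 0 0;-1 0 0 0 0 0 0;-1 0 0 0 0 0 0;-1 0 0 0 0 0 0;-1 0 0 0 0 0 0;-1 0 0 0 0 0 0' 15
```

```text
time_s: 7.45
ee_pos: [0.6029, -0.2754, 0.0386]
eef_rot: [-3.14, 0.003, 0.033]
force: [-0.3, -0.3, 0.2]
grip_width: 0.0601
grip_force: 0.0
time_s: 8.7
ee_pos: [0.6039, -0.2759, 0.0105]
eef_rot: [3.142, -0.0, 0.03]
force: [-0.5, 0.1, 1.8]
grip_width: 0.0276
grip_force: 15.0
```

```bash
python3 -m inch '-1 0 0 -.6 0 0 0;-1 0 0 -1 0 0 0;-1 0 0 -1 0 0 0;-1 0 0 -.5 0 0 0;-1 -.23 -.89 0 0 0 0;-1 -.24 -.89 0 0 0 0;-1 -.23 -.89 0 0 0 0;-1 -.24 -.9 0 0 0 0;-1 -.23 -.9 0 0 0 0;-1 -.24 -.9 0 0 0 0'
python3 -m inch '-1 -.23 -.89 0 0 0 0;-1 -.24 -.89 0 0 0 0;-1 0 0 0 0 0 -.9;-1 0 0 0 0 0 -.9;-1 0 0 0 0 0 -.9;-1 0 0 0 0 0 -.9;-1 0 0 0 0 0 0;-1 0 0 0 0 0 0'
python3 - <<'E'
from h import *
c=snap('scene');o=ctrl.get_obs();print(o['ee_pos'],o['eef_rot'],o['grip_width'],o['qpos'][5])
cv2.imwrite('pics/s2.png',cv2.resize(c['img'][190:300,230:380],None,fx=4,fy=4))
E
```

```text
time_s: 9.95
ee_pos: [0.5562, -0.1152, 0.1035]
eef_rot: [-3.142, 0.0, 0.03]
force: [0.6, -0.4, 0.3]
grip_width: 0.0277
grip_force: 15.0
time_s: 10.95
ee_pos: [0.5409, -0.0632, 0.1035]
eef_rot: [-3.142, 0.0, 0.655]
force: [1.2, 0.0, -0.7]
grip_width: 0.0275
grip_force: 15.0
[ 0.54091063 -0.06319611  0.10348261] [-3.14154645e+00  2.57159858e-05  6.55698366e-01] 0.027915190395663286 0.7315234003031376
```

View pics/s2.png

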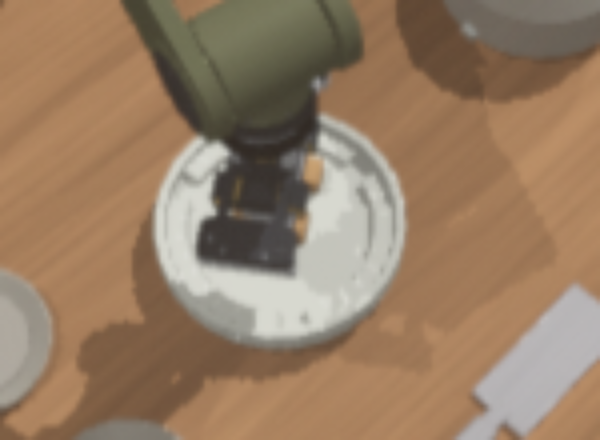

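The gripper holds the rusk above the stand floor at about crop (300,225), clear of the other rusk at (315,170). I lower it, release with a small opening, and rise.

```bash
python3 -m inch '-1 0 0 .6 0 0 0;-1 0 0 .6 0 0 0;-1 0 0 .6 0 0 0;-1 0 0 .4 0 0 0;-1 0 0 .2 0 0 0;-1 0 0 .1 0 0 0;-1 0 0 .07 0 0 0;-1 0 0 0 0 0 0;-1 0 0 0 0 0 0'
python3 -m inch '-.15 0 0 .03 0 0 0;-.15 0 0 0 0 0 0;-.15 0 0 0 0 0 0;-.15 0 0 0 0 0 0;-.15 0 0 -.2 0 0 0;-.15 0 0 -.5 0 0 0;-.15 0 0 -1 0 0 0;-.15 0 0 -1 0 0 0;-.15 0 0 -1 0 0 0;-.15 0 0 -1 0 0 0'
```

```text
time_s: 12.12
ee_pos: [0.5411, -0.0632, 0.0266]
eef_rot: [3.141, -0.0, 0.659]
force: [0.8, 0.3, -0.1]
grip_width: 0.0272
grip_force: 15.0
time_s: 13.38
ee_pos: [0.5409, -0.0632, 0.1687]
eef_rot: [3.141, -0.001, 0.659]
force: [0.2, -0.4, -0.4]
grip_width: 0.0402
grip_force: 0.0
```

```bash
python3 -m inch '1 0 0 -1 0 0 0;1 0 0 -1 0 0 0;1 0 0 -1 0 0 0;1 0 0 -1 0 0 0;1 0 0 -1 0 0 0;1 0 0 -1 0 0 0;1 0 0 0 0 0 0'
python3 - <<'E'
from h import *
c=snap('wrist');print(proj(c,[.541,-.063,.044]),proj(c,[.489,-.003,.044]))
m=cv2.inRange(cv2.cvtColor(c['img'],cv2.COLOR_BGR2HSV),(8,95,100),(24,255,255))
for p in([.541,-.063,.044],[.489,-.003,.044]):
    x,y=proj(c,p).astype(int);mm=np.zeros_like(m);mm[max(y-40,0):y+40,x-45:x+45]=m[max(y-40,0):y+40,x-45:x+45]
    P,u,v=pts(c,mm);k=(P[:,2]>.039)&(P[:,2]<.05);Q=np.array([onz(c,a,b,.044) for a,b in zip(u[k],v[k])]);print(len(Q),np.median(P[k,2]),rect(Q))
E
python3 -m inch '1 .576 -1 0 0 0 0;1 .576 -1 0 0 0 0;1 .576 -1 0 0 0 0;1 .576 -1 0 0 0 0;1 .576 -1 0 0 0 0;1 .576 -1 0 0 0 0;1 .576 -1 0 0 0 0;1 .576 -1 0 0 0 0;1 .576 -1 0 0 0 0;1 .576 -1 0 0 0 0'
python3 -m inch '1 .576 -1 0 0 0 0;1 0 0 0 0 0 0;1 0 0 0 0 0 0'
python3 - <<'E'
from h import *
c=snap('wrist');cv2.imwrite('pics/w3.png',c['img']);print(proj(c,[.489,.313,.147]))
E
```

```text
time_s: 14.25
ee_pos: [0.5411, -0.0632, 0.3494]
eef_rot: [3.138, -0.003, 0.659]
force: [-0.3, 0.1, -0.1]
grip_width: 0.094
grip_force: 0.0
[315.23213592 171.5342382 ] [264.48228879 174.43476494]
636 0.0436337733032974 [523.3 -39.3  83.7  56.4 -52.4]
667 0.043646475564823595 [507.3 -21.1  85.2  56.4 -52.4]
time_s: 15.55
ee_pos: [0.4933, 0.2807, 0.3454]
eef_rot: [-3.141, 0.002, 0.659]
force: [1.0, 0.4, 0.2]
grip_width: 0.0944
grip_force: 0.0
time_s: 15.92
ee_pos: [0.4892, 0.3136, 0.3458]
eef_rot: [-3.142, 0.001, 0.659]
force: [-0.2, 0.0, 0.8]
grip_width: 0.0944
grip_force: 0.0
[316.35144275 183.24805366]
```

View pics/w3.png

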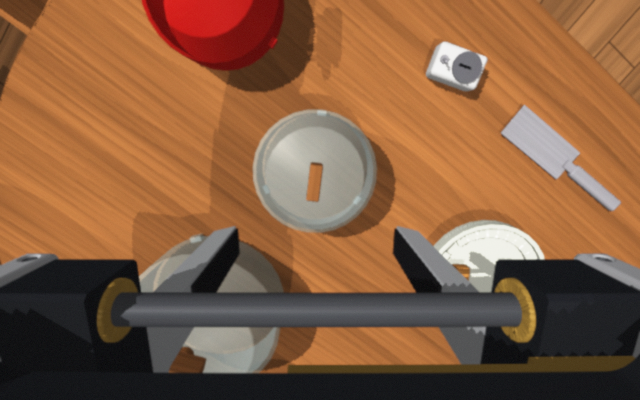

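The wrist view shows the knob bar at (314,182), and lugs as light spots at (322,113), (361,201) and (274,202). So one lug lies along the bar towards image up. I'll measure the angles.

```bash
python3 - <<'E'
from h import *
c=load('wrist')
m=colormask(c,(300,155,332,210),(5,110,60),(24,255,255))
P,u,v=pts(c,m);k=(P[:,2]>.135);print('knob z',np.median(P[k,2]),k.sum());Q=np.array([onz(c,a,b,.147) for a,b in zip(u[k],v[k])]);r=rect(Q);print('knob',r)
ctr=r[:2]/1000;h=cv2.cvtColor(c['img'],cv2.COLOR_BGR2HSV).astype(int)
# lug profile: brightness minus saturation around ring r=.0895,z=.004
S=[]
for a in range(360):
    t=np.deg2rad(a);q=[]
    for rr in(.087,.089,.091,.093):
        x,y=proj(c,[ctr[0]+rr*np.cos(t),ctr[1]+rr*np.sin(t),.005]).round().astype(int);q.append(h[y,x,2]-h[y,x,1])
    S.append(np.mean(q))
S=np.array(S);F=S-np.median(S);top=[a for a in range(360) if S[a]>np.percentile(S,88)];print(top)
G=S[:120]+S[120:240]+S[240:];sc=[np.mean([G[(b+j)%120] for j in range(-4,5)]) for b in range(120)];print(np.argsort(sc)[::-1][:6],np.max(sc),np.median(sc))
for uv in((322,113),(361,201),(274,202)):
    p=onz(c,*uv,.005)[:2]-ctr;print(uv,np.hypot(*p).round(4),np.rad2deg(np.arctan2(p[1],p[0])).round(1))
E
```

```text
knob z 0.14689574770260141 452
knob [488.5 316.1  46.7  15.   30.8]
[28, 29, 30, 31, 32, 33, 34, 149, 150, 151, 152, 153, 154, 155, 227, 228, 232, 233, 237, 240, 242, 243, 245, 248, 250, 251, 252, 253, 254, 255, 256, 258, 263, 265, 266, 267, 268, 269, 270, 271, 272, 273, 274]
[30 31 29 32 28 33] 467.6111111111111 379.9861111111111
(322, 113) 0.0878 29.8
(361, 201) 0.0983 -88.5
(274, 202) 0.0918 168.3
```

```bash
python3 -m inch '.1 0 -.05 .5 0 0 .7;.1 0 0 1 0 0 0;.1 0 0 1 0 0 0;.1 0 0 1 0 0 0;.1 0 0 1 0 0 0;.1 0 0 1 0 0 0;.1 0 0 1 0 0 0;.1 0 0 .5 0 0 0;.1 0 0 .3 0 0 0;.1 0 0 .3 0 0 0'
python3 -m inch '.1 0 0 0 0 0 0;-1 0 0 0 0 0 0;-1 0 0 0 0 0 0;-1 0 0 0 0 0 0;-1 0 0 0 0 0 0;-1 0 0 0 0 0 0' 35
```

```text
time_s: 17.23
ee_pos: [0.4888, 0.3153, 0.1188]
eef_rot: [3.142, -0.001, 0.536]
force: [0.2, -0.3, 1.1]
grip_width: 0.052
grip_force: 0.0
time_s: 17.98
ee_pos: [0.4883, 0.3154, 0.1186]
eef_rot: [-3.141, -0.0, 0.537]
force: [-1.4, 0.3, 0.3]
grip_width: 0.0157
grip_force: 35.0
```

```bash
python3 -m inch '-1 0 0 -.3 0 0 0;-1 0 0 -.7 0 0 0;-1 0 0 -1 0 0 0;-1 0 0 -1 0 0 0;-1 0 0 -1 0 0 0;-1 0 0 -1 0 0 0;-1 0 0 -1 0 0 0;-1 0 0 -.5 0 0 0;-1 0 0 -.2 0 0 0;-1 0 0 0 0 0 0'
python3 -m inch '-1 -.2 .4 0 0 0 0;-1 -.43 .88 0 0 0 0;-1 -.43 .88 0 0 0 0;-1 -.43 .88 0 0 0 0;-1 -.43 .88 0 0 0 0;-1 -.43 .88 0 0 0 0;-1 -.43 .88 0 0 0 0;-1 -.43 .88 0 0 0 0;-1 -.43 .88 0 0 0 0;-1 -.43 .88 0 0 0 0'
python3 -m inch '-1 -.43 .88 0 0 0 0;-1 -.43 .88 0 0 0 0;-1 -.24 .47 0 0 0 0;-1 -.2 .4 0 0 0 0;-1 0 0 0 0 0 -.8;-1 0 0 0 0 0 -.9;-1 0 0 0 0 0 -.9;-1 0 0 0 0 0 -.9;-1 0 0 0 0 0 -.8;-1 0 0 0 0 0 0'
python3 - <<'E'
from h import *
o=ctrl.get_obs();y=o['eef_rot'][2];print(o['ee_pos'],np.rad2deg(y));d=np.array([.517,-.0355])-o['ee_pos'][:2];print(d@[np.cos(y),np.sin(y)]/.03,d@[np.sin(y),-np.cos(y)]/.03)
c=snap('side');cv2.imwrite('pics/d1.png',c['img'])
E
```

```text
time_s: 19.23
ee_pos: [0.4883, 0.3152, 0.3187]
eef_rot: [-3.142, 0.001, 0.536]
force: [-0.7, 0.3, -3.9]
grip_width: 0.0157
grip_force: 35.0
time_s: 20.48
ee_pos: [0.5105, 0.0367, 0.3188]
eef_rot: [-3.141, 0.001, 0.536]
force: [0.2, -0.5, -4.0]
grip_width: 0.0161
grip_force: 35.0
time_s: 21.72
ee_pos: [0.5178, -0.0492, 0.3194]
eef_rot: [-3.141, -0.0, 1.287]
force: [0.7, -0.4, -3.6]
grip_width: 0.0156
grip_force: 35.0
[ 0.51775284 -0.04918992  0.31935662] 73.72077944239562
0.4310006102278024 -0.15200655724958592
```

View pics/d1.png

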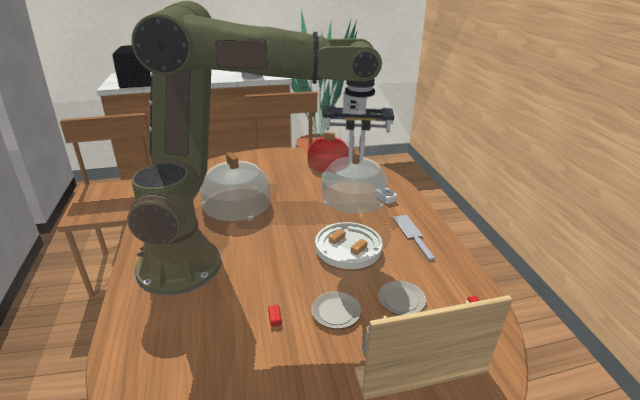

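Both rusks lie on the stand's floor, near (338,236) and (359,246) in the side view. The dome hangs upright above at (355,185). I centre it and lower it.

```bash
python3 -m inch '-1 .44 -.15 0 0 0 0;-1 0 0 .5 0 0 0;-1 0 0 1 0 0 0;-1 0 0 1 0 0 0;-1 0 0 1 0 0 0;-1 0 0 .7 0 0 0;-1 0 0 .4 0 0 0;-1 0 0 .2 0 0 0;-1 0 0 0 0 0 0;-1 0 0 0 0 0 0'
python3 -m inch '-1 0 0 .1 0 0 0;-1 0 0 .1 0 0 0;-1 0 0 .1 0 0 0;-1 0 0 0 0 0 0;-1 0 0 .05 0 0 0;-1 0 0 0 0 0 0'
```

```text
time_s: 23.02
ee_pos: [0.5175, -0.0355, 0.1761]
eef_rot: [3.14, -0.0, 1.287]
force: [-0.4, -0.5, -3.8]
grip_width: 0.0161
grip_force: 35.0
time_s: 23.78
ee_pos: [0.5172, -0.0355, 0.1649]
eef_rot: [-3.142, 0.0, 1.287]
force: [-1.0, -0.9, -2.9]
grip_width: 0.0158
grip_force: 35.0
```

```bash
python3 -m inch '-1 0 0 .1 0 0 0;-1 0 0 .1 0 0 0;-1 0 0 .07 0 0 0;-1 0 0 .05 0 0 0;-1 0 0 .05 0 0 0;-1 0 0 0 0 0 0'
python3 -m inch '-1 0 0 .05 0 0 0;-1 0 0 .03 0 0 0;-1 0 0 .03 0 0 0;-1 0 0 0 0 0 0'
```

```text
time_s: 24.52
ee_pos: [0.5171, -0.0355, 0.1538]
eef_rot: [-3.141, 0.0, 1.287]
force: [-0.0, -0.2, -4.2]
grip_width: 0.0157
grip_force: 35.0
time_s: 25.02
ee_pos: [0.5171, -0.0355, 0.1505]
eef_rot: [-3.141, 0.0, 1.287]
force: [0.6, -0.5, -4.2]
grip_width: 0.0158
grip_force: 35.0
```

Inside the lip, with no contact yet. Next I settle it onto the ledge.

```bash
python3 -m inch '-1 0 0 .03 0 0 0;-1 0 0 .02 0 0 0;-1 0 0 .02 0 0 0;-1 0 0 0 0 0 0'
python3 -m inch '-1 0 0 .02 0 0 0;-1 0 0 0 0 0 0'
```

```text
time_s: 25.52
ee_pos: [0.5172, -0.0355, 0.1485]
eef_rot: [3.141, 0.0, 1.287]
force: [-0.4, 0.1, -2.2]
grip_width: 0.0158
grip_force: 35.0
time_s: 25.78
ee_pos: [0.5173, -0.0355, 0.1485]
eef_rot: [3.141, -0.0, 1.287]
force: [-3.3, 0.4, 5.7]
grip_width: 0.016
grip_force: 35.0
```

```bash
python3 -m inch '-1 0 0 0 0 0 -.3;-1 0 0 0 0 0 -.3;-1 0 0 0 0 0 -.2;-1 0 0 0 0 0 -.1;-1 0 0 0 0 0 -.1;-1 0 0 0 0 0 0;-1 0 0 0 0 0 0'
python3 -m inch '-1 0 0 .05 0 0 0;-1 0 0 .05 0 0 0;-1 0 0 0 0 0 0'
```

```text
time_s: 26.65
ee_pos: [0.5171, -0.0355, 0.1478]
eef_rot: [-3.141, 0.0, 1.461]
force: [0.8, -0.3, -4.9]
grip_width: 0.0161
grip_force: 35.0
time_s: 27.02
ee_pos: [0.5171, -0.0354, 0.1447]
eef_rot: [-3.141, -0.0, 1.462]
force: [0.1, 1.0, -3.0]
grip_width: 0.0159
grip_force: 35.0
```

The lugs are in the pockets: the dome is going below the ledge height with no resistance. I continue down to home (TCP about 0.1416).

```bash
python3 -m inch '-1 0 0 .05 0 0 0;-1 0 0 .03 0 0 0;-1 0 0 .02 0 0 0;-1 0 0 0 0 0 0'
python3 -m inch '-1 0 0 .01 0 0 0;-1 0 0 0 0 0 0;.1 0 0 0 0 0 0;.1 0 0 0 0 0 0;.1 0 0 0 0 0 0;.1 0 0 0 0 0 0' 10
python3 -m inch '.1 0 0 -.3 0 0 0;.1 0 0 -1 0 0 0;.1 0 0 -1 0 0 0;.1 0 0 -1 0 0 0;.1 0 0 -1 0 0 0;.1 0 0 -1 0 0 0;.1 0 0 -1 0 0 0;.1 0 0 -1 0 0 0;.1 0 0 0 0 0 0'
python3 - <<'E'
from h import *
c=snap('wrist');x,y=proj(c,[.517,-.0355,.17]).round().astype(int);m=colormask(c,(x-40,y-40,x+40,y+40),(5,110,60),(24,255,255));P,u,v=pts(c,m);k=P[:,2]>.15;print('knob top z',np.median(P[k,2]),k.sum(),rect(np.array([onz(c,a,b,.17) for a,b in zip(u[k],v[k])])))
s=snap('side');a=np.vstack([c['img'][60:260,160:480],s['img'][160:360,220:540]]);cv2.imwrite('pics/fin.png',cv2.resize(a,None,fx=1.5,fy=1.5))
E
```

```text
time_s: 27.52
ee_pos: [0.5172, -0.0355, 0.1418]
eef_rot: [-3.142, -0.0, 1.461]
force: [0.6, 0.5, -4.0]
grip_width: 0.0158
grip_force: 35.0
time_s: 28.28
ee_pos: [0.5172, -0.0355, 0.1416]
eef_rot: [3.141, 0.0, 1.461]
force: [-0.4, 0.4, -0.4]
grip_width: 0.0502
grip_force: 0.0
time_s: 29.4
ee_pos: [0.5175, -0.0355, 0.3631]
eef_rot: [3.137, 0.0, 1.462]
force: [0.4, -0.2, -1.2]
grip_width: 0.0515
grip_force: 0.0
knob top z 0.16976029267935547 444 [516.6 -33.8  45.3  13.5  83.6]
```

View pics/fin.png

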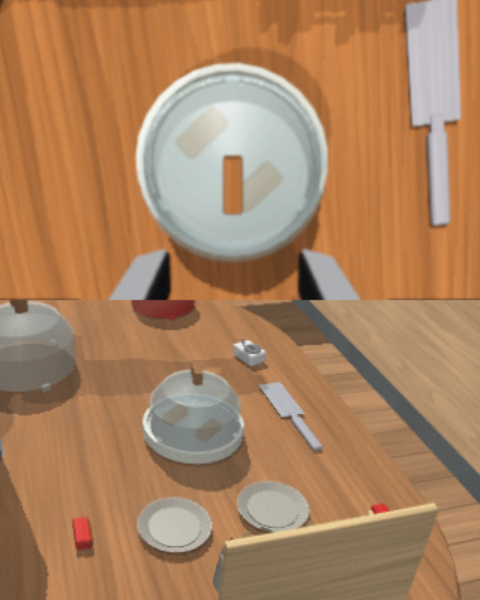

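The dome sits centred on the stand, with both rusks under it at (202,133) and (262,185). The knob top is at 0.170 m, which matches fully home (0.023 + 0.147). I hand the job in.

```bash
python3 -c "
from station import ticket
print(ticket.hand_in())"
```

```text
the job is handed in; nothing more can be done
None
```

The job is handed in: the rusk from the saucer is on the stand's floor beside the other, the dome is fully home over both with its lugs in the pockets and the gripper clear, and it took about 29 s of the 72 s.

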